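# Put the hole-making tools back in their fitted tray

### The job

Put the hole-making tools back in the wooden tray: each of the three grey steel punches goes into the pocket whose floor has the colour of its band, and the white-handled awl into the white-floored pocket with its blade in the narrow slot. Every tool must lie right down on its pocket's floor, and the marker and the pencil stay where they are.

Things in the scene. Friction and masses are not known exactly. Their poses are not given: they have to be found in the camera images.
- punch_red_centre (a point): hole punch of middle thickness, a dark grey steel rod lying on its side with a red colour band round it near one end: 15 mm thick, 95 mm long. Point: its centre, half-way along and half-way up; y runs along its length (the band is toward +y), z up. Grasp it across its thickness at the centre.
- punch_yellow_centre (a point): thickest hole punch, a dark grey steel rod lying on its side with a yellow colour band round it near one end: 21 mm thick, 105 mm long. Point: its centre, half-way along and half-way up; y runs along its length (the band is toward +y), z up. Grasp it across its thickness at the centre.
- punch_blue_centre (a point): thinnest and longest hole punch, a dark grey steel rod lying on its side with a blue colour band round it near one end: 12 mm thick, 115 mm long. Point: its centre, half-way along and half-way up; y runs along its length (the band is toward +y), z up. Grasp it across its thickness at the centre.
- pocket_red_floor (a point): red-floored pocket in a charcoal insert (70 x 164 mm; four stand 72 mm apart in a low wooden tray). Floor 19 x 107 mm; walls 14 mm high, the side walls sloping outward to a mouth 33 mm wide. The middle 50 mm of its length has no side walls: a finger gap across the insert, level with the floor. Point: centre of the floor, 12 mm above the table; y along the pocket, x across, z up.
- pocket_yellow_floor (a point): yellow-floored pocket in a charcoal insert (70 x 164 mm; four stand 72 mm apart in a low wooden tray). Floor 25 x 117 mm; walls 14 mm high, the side walls sloping outward to a mouth 39 mm wide. The middle 50 mm of its length has no side walls: a finger gap across the insert, level with the floor. Point: centre of the floor, 12 mm above the table; y along the pocket, x across, z up.
- pocket_blue_floor (a point): blue-floored pocket in a charcoal insert (70 x 164 mm; four stand 72 mm apart in a low wooden tray). Floor 16 x 127 mm; walls 14 mm high, the side walls sloping outward to a mouth 30 mm wide. The middle 50 mm of its length has no side walls: a finger gap across the insert, level with the floor. Point: centre of the floor, 12 mm above the table; y along the pocket, x across, z up.
- awl_middle (a point): awl lying on its side: white plastic handle 17 mm thick, 76 mm long; thin steel blade; 134 mm in all. Point: half-way along the whole length, half-way up; y runs along it toward the handle's butt, so the handle's own centre, where to grasp, is 29 mm from the point toward +y and the blade points to -y.
- pocket_awl_floor (a point): white-floored pocket in the fourth insert: broad part for the handle (floor 21 x 88 mm, its centre 29 mm from this point toward +y, mouth 35 mm wide), narrow slot for the blade (12 x 58 mm) toward -y; walls 14 mm. Side walls are missing for 50 mm round the broad part's centre (finger gap). Point: middle of the whole pocket on its floor, 12 mm above the table; y along it to the handle's end.
- marker_centre (a point): white felt marker with a red cap, 17 mm thick, 135 mm long, lying on the table; stays there. The point is its centre; y runs along it.
- pencil_centre (a point): red pencil, 7 mm thick, 142 mm long, lying on the table; stays there. The point is its centre; y runs along it.

How it is judged:
At the end, for the whole second after the job is handed in: Each punch lies in the pocket of its band's colour (either way round), the awl in the white one, blade in the slot: within 8 mm across, 12 mm along, 0.15 rad, at most 4 mm above its seat; all released and still; marker and pencil within 30 mm of where they lay (x of punch_red_centre in the frame of pocket_red_floor between -0.008 and 0.008 m and y of punch_red_centre in the frame of pocket_red_floor between -0.012 and 0.012 m and z of punch_red_centre in the frame of pocket_red_floor below 0.0115 m and angle between the y axis of punch_red_centre and the y axis of pocket_red_floor, either way round below 0.15 rad and linear speed of each of punch_red, punch_yellow, punch_blue, awl below 0.02 m/s and contact force between each of punch_red, punch_yellow, punch_blue, awl and the fingers below 0.1 N and x of punch_yellow_centre in the frame of pocket_yellow_floor between -0.008 and 0.008 m and y of punch_yellow_centre in the frame of pocket_yellow_floor between -0.012 and 0.012 m and z of punch_yellow_centre in the frame of pocket_yellow_floor below 0.0145 m and angle between the y axis of punch_yellow_centre and the y axis of pocket_yellow_floor, either way round below 0.15 rad and x of punch_blue_centre in the frame of pocket_blue_floor between -0.008 and 0.008 m and y of punch_blue_centre in the frame of pocket_blue_floor between -0.012 and 0.012 m and z of punch_blue_centre in the frame of pocket_blue_floor below 0.01 m and angle between the y axis of punch_blue_centre and the y axis of pocket_blue_floor, either way round below 0.15 rad and x of awl_middle in the frame of pocket_awl_floor between -0.008 and 0.008 m and y of awl_middle in the frame of pocket_awl_floor between -0.012 and 0.012 m and z of awl_middle in the frame of pocket_awl_floor below 0.0125 m and angle between the y axis of awl_middle and the y axis of pocket_awl_floor, either way round below 0.15 rad and distance of each of marker_centre, pencil_centre from where it was at the start of the episode below 0.03 m); the robot touches nothing.
It fails at once if the marker or the pencil is pushed away or picked up (distance of any of marker_centre, pencil_centre from where it was at the start of the episode above 0.03 m).
It also fails if it takes over 115 s, if anything falls off the work surface, if the arm or the gripper's body presses on something with over 40 N, if the wrist force passes 120 N, or if a joint passes its speed limit or range.

### The arm

A 7-joint arm with a two-finger parallel gripper is mounted at the origin on a cart in front of the work surface, level with it; the furniture and walls round the work are solid. World frame = base frame: x ahead of the robot, y to its left, z up, the work surface at z = 0. Lengths are in m, angles in rad, forces in N, time in s.
With the tool pointing down it reaches from about 0.425 to 0.95 m from the base axis. Payload 16.7 kg.
Tool frame: the origin (TCP) lies between the finger pads; the fingertips stand 17 mm ahead of it and the grasp point (between the pads) lies 2 mm behind it; z points along the fingers, y is the line along which they close (so a half turn about z gives the same grasp; the last joint's range is limited). The gripper opens to 94 mm and grips with 3 to 60 N. Pads are 16 mm wide; open, the fingers measure 119 mm over their backs; the gripper's body (75 mm by 177 mm) begins 78 mm behind the grasp point.
Start: joints at [-1.274, 0.426, 0.074, 1.606, -0.034, 1.111, -0.067], TCP at [0.291, 0.609, 0.222] pointing down, gripper open.
Joint ranges: [-2.85, 2.85], [-0.5, 2.14], [-1.23, 1.37], [0.21, 2.46], [-1.02, 4.16], [0.16, 2.05], [-2.73, 2.73]. Speed limits (rad/s): [1.89, 1.89, 2.39, 2.39, 3.01, 3.01, 3.01].

### API

Orientations are given as a unit quaternion [w, x, y, z].
In Python, from workcell import ctrl, grab_frame gives the robot as it stands.
- The arm moves only by the tool move_arm, never from a script. Its argument "rows" is a list of rows, each a list of 3 entries, a list of its own where there are three numbers: the finger opening in mm, from 0 to 94, then the shift along the tool's x, y, z in units of 40 mm (1.0 is 40 mm), then the turn, a rotation vector about the tool's x, y, z in units of 6 degrees (1.0 is 6 degrees). In form: [[hand, [x, y, z], [wx, wy, wz]], ...]. A call has 1 to 20 rows; each row is the pose to reach, as a shift and turn from the pose commanded when the call began, along the tool's axes at that moment; what a row does not reach only later rows make up. A row lasts 1/12 s, in which the tool goes at most 41.7 mm and 7.16 degrees, less where a joint would pass 70% of its speed; a pose out of reach is approached as far as the arm can. A call with a gripper value outside its range is refused whole. The fingers move at their own pace and stop on an object; "squeeze" is the grip in N (left out, the last holds). Time passes only in rows, so rows that repeat a pose let the fingers close. It gives the time, the measured TCP pose, the force, the opening and the grip force at its end, in the units of the state.
- ctrl.get_state(): the state, without advancing time (a new reading comes with each control period).
- grab_frame(name): name is "scene" or "side" or "wrist"; returns a dict with "img" (400x640x3 uint8, red, green, blue), "range_z" (400x640 float32, m along the optical axis (not along the pixel's ray), 0 where there is no reading), "fx", "fy", "cx", "cy" (pixels), "rvec" (rotation vector, rad) and "tvec" (3), from world to camera coordinates, as OpenCV has them; the wrist camera has in their place "mount" (4x4, takes a point from camera to tool coordinates, whose origin is the TCP and whose axes are the flange's). Camera axes: x right, y down, z forward; pixel columns grow to the right and rows downward; lengths in m; the calibration is good to about 2 mm. A picture is of the moment at which its call begins: read the wrist's pose just before it.
- ctrl.hand_in(): hands the job in; it is judged then, once.
The state is a dict: "clock": time; "joint_pos": joint angles; "joint_velocities": joint speeds; "effort": joint torques, N m; "ee_pos": TCP position; "ee_rot": TCP orientation; "ft_force": force on the tool from outside, world axes, zero at the start; "moment": the same for the moment, N m; "width": finger opening in m; "grasp_force": force on a finger pad.
Only numpy, scipy, OpenCV 4.12 (cv2) and the standard library are available. Lean on these libraries where they do the work, as an engineer would, in place of code of your own. Each camera call takes 0.05 s, during which the arm holds its last target. There are 200 camera calls.

## Working session

There is one attempt and no reset: what is moved stays moved. The work goes in short steps, Python scripts to look and compute and a tool call to move; the robot and the scene stay as the last step left them, time stands still between calls to the robot, and variables do not carry over. Pictures are saved under pics/ and viewed, at most 14 in all, crops included, and the job is handed in when it is done.

Besides the shell and the picture viewer there is one more tool, called after "Call:" as name(argument=value, ...) on one line, values as JSON. move_arm: Moves the arm, as the interface text tells. Its arguments: {"type":"object","properties":{"rows":{"type":"array"},"squeeze":{"type":"number"}},"required":["rows"]}

```bash
mkdir -p pics; cat > h.py <<'E'
import numpy as np, cv2
from workcell import ctrl, grab_frame
from scipy.spatial.transform import Rotation as R
def snap(n, f):
    s=ctrl.get_state(); d=grab_frame(n); d['s']=s
    cv2.imwrite(f, d['img'][:,:,::-1]); np.savez(f.replace('.png','.npz'),**{k:v for k,v in d.items() if k!='s'},p=s['ee_pos'],q=s['ee_rot'])
    return d
def c2w(d):
    T=np.eye(4)
    if 'mount' in d:
        T[:3,:3]=R.from_quat(np.roll(d['q'],-1)).as_matrix(); T[:3,3]=d['p']; return T@d['mount']
    T[:3,:3]=cv2.Rodrigues(d['rvec'])[0]; T[:3,3]=np.ravel(d['tvec']); return np.linalg.inv(T)
def world(d,u,v,z=None):
    T=c2w(d); r=np.array([(u-d['cx'])/d['fx'],(v-d['cy'])/d['fy'],1.])
    if z is None: s=d['range_z'][int(v),int(u)]
    else: s=(z-T[2,3])/(T[:3,:3]@r)[2]
    return T[:3,:3]@(r*s)+T[:3,3]
E
python3 - <<'E'
from h import *
for n in ['scene','side','wrist']:
    snap(n,f'pics/{n}0.png')
print(ctrl.get_state())
E
```

```text
{'clock': 0.15, 'joint_pos': array([-1.27449986,  0.42659466,  0.07388276,  1.60648838, -0.03408931,
        1.11080842, -0.06707614]), 'joint_velocities': array([ 0.00061045, -0.00075302, -0.0007273 , -0.00103588,  0.00025442,
       -0.00136542,  0.00246505]), 'effort': array([ 4.49900792e-03, -9.36275268e+01,  3.66972975e+00, -4.54423821e+01,
       -4.85740055e-02,  1.79109920e-02,  7.05064372e-05]), 'ee_pos': array([0.2909361 , 0.60869921, 0.22192053]), 'ee_rot': array([-7.14477992e-05,  2.21070920e-01,  9.75257596e-01, -5.14555704e-04]), 'ft_force': array([-0.20600289, -0.26214167,  0.20083287]), 'moment': array([-0.03467915, -0.02231744, -0.00219632]), 'grasp_force': 0.0, 'width': 0.09345859138981429}
```

View pics/scene0.png

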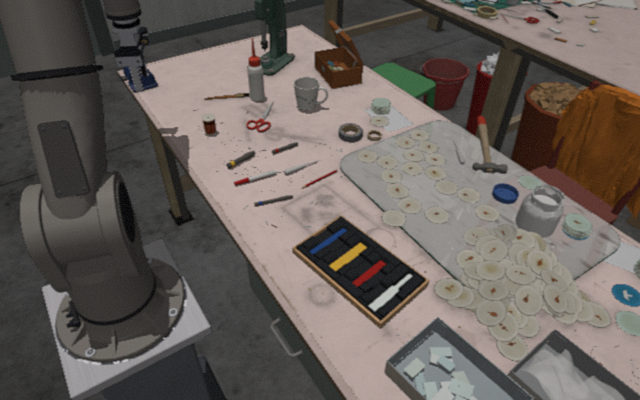

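View pics/side0.png

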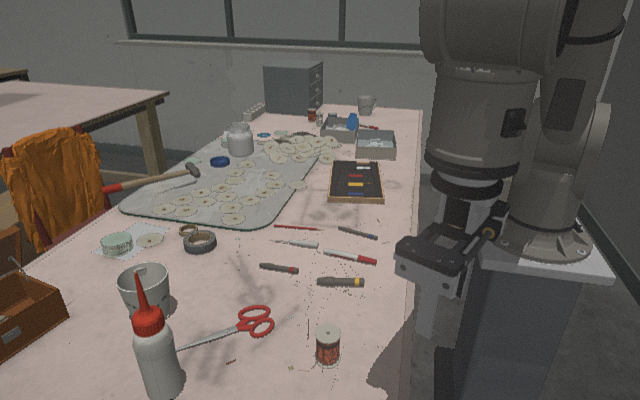

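The scene picture shows the tools at about x 225-340, y 140-210, and the tray at x 293-430, y 218-320. The yellow punch is at (240,160), red at (285,148), blue at (273,200), the awl at (300,168), the marker at (255,180) and the pencil at (320,180). I'll work out rough positions and move the wrist camera over them.

```bash
python3 - <<'E'
from h import *
d=np.load('pics/scene0.npz')
for n,u,v in [('yel',240,160),('red',285,148),('blue',273,200),('awl',300,168),('mark',255,180),('pen',320,180),('pB',330,240),('pY',349,257),('pR',369,273),('pA',390,291)]:
    print(n,world(d,u,v,.01).round(3))
T=c2w(np.load('pics/wrist0.npz'));print(T.round(3))
w=np.load('pics/wrist0.npz');print(w['fx'],w['cx'],w['cy'],w['mount'].round(4))
E
```

```text
yel [0.47  0.332 0.01 ]
red [0.622 0.31  0.01 ]
blue [0.467 0.114 0.01 ]
awl [0.609 0.196 0.01 ]
mark [0.464 0.22  0.01 ]
pen [0.629 0.115 0.01 ]
pB [ 0.517 -0.101  0.01 ]
pY [ 0.525 -0.175  0.01 ]
pR [ 0.536 -0.242  0.01 ]
pA [ 0.545 -0.312  0.01 ]
[[ 0.43   0.869  0.244  0.219]
 [ 0.903 -0.413 -0.117  0.642]
 [-0.001  0.27  -0.963  0.384]
 [ 0.     0.     0.     1.   ]]
301.6274497582436 321.96764566045186 193.7514895155233 [[ 1.500e-03 -9.627e-01 -2.704e-01  7.980e-02]
 [ 1.000e+00  1.600e-03  1.000e-04 -9.000e-04]
 [ 3.000e-04 -2.704e-01  9.627e-01 -1.619e-01]
 [ 0.000e+00  0.000e+00  0.000e+00  1.000e+00]]
```

View pics/wrist0.png

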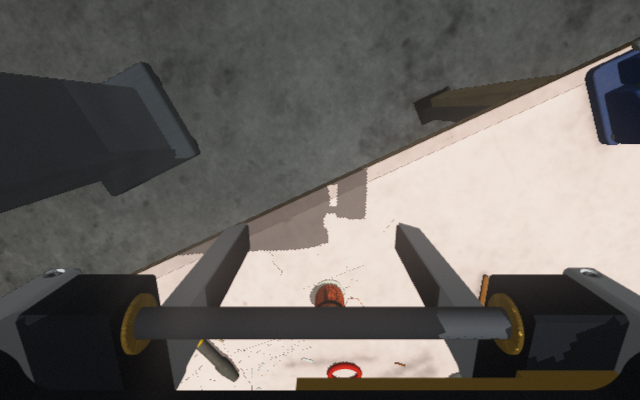

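The wrist picture has the gripper filling the rows below about 270. Usable view is above that, on the robot side. I'll move over the tools.

```bash
cat >> h.py <<'E'
def go(x,y,z,a):
    """a = world angle (deg) of tool y axis, tool down; prints shift/turn units (nearest half turn not applied)"""
    s=ctrl.get_state(); C=R.from_quat(np.roll(s['ee_rot'],-1)); a=np.deg2rad(a)
    ty=np.array([np.cos(a),np.sin(a),0]); tz=np.array([0,0,-1.]); tx=np.cross(ty,tz)
    G=R.from_matrix(np.c_[tx,ty,tz]); w=np.rad2deg((C.inv()*G).as_rotvec())/6
    sh=C.inv().apply(np.array([x,y,z])-s['ee_pos'])/.04
    print('shift',sh.round(2),'turn',w.round(2),'rows>=%.1f'%max(np.linalg.norm(sh)*40/41.7,np.linalg.norm(w)*6/7.16),'j7',s['joint_pos'][6].round(2),'pos',s['ee_pos'].round(4))
E
python3 -c "
from h import *
go(.54,.2,.35,90)"
```

```text
shift [-10.02  -6.54  -3.19] turn [-0.01 -0.   -4.26] rows>=11.9 j7 -0.07 pos [0.2909 0.6087 0.2219]
```

Call:
move_arm(rows=[[94, [-1, -0.6, -1.5], [0, 0, -0.4]], [94, [-2, -1.3, -2.5], [0, 0, -0.8]], [94, [-3, -2, -3.2], [0, 0, -1.2]], [94, [-4, -2.6, -3.2], [0, 0, -1.7]], [94, [-5, -3.2, -3.2], [0, 0, -2.1]], [94, [-6, -3.9, -3.2], [0, 0, -2.5]], [94, [-7, -4.5, -3.2], [0, 0, -3]], [94, [-8, -5.2, -3.2], [0, 0, -3.4]], [94, [-9, -5.9, -3.2], [0, 0, -3.8]], [94, [-10, -6.5, -3.2], [0, 0, -4.26]], [94, [-10, -6.5, -3.2], [0, 0, -4.26]], [94, [-10, -6.5, -3.2], [0, 0, -4.26]], [94, [-10, -6.5, -3.2], [0, 0, -4.26]], [94, [-10, -6.5, -3.2], [0, 0, -4.26]]])

```text
clock: 1.32
ee_pos: [0.542, 0.1968, 0.3506]
ee_rot: [0.0, 0.003, 1.0, -0.001]
ft_force: [-0.2, -0.6, 0.1]
width: 0.094
grasp_force: 0.0
```

```bash
python3 - <<'E'
from h import *
snap('wrist','pics/w1.png'); go(.56,-.21,.32,90)
im=cv2.imread('pics/w1.png'); cv2.imwrite('pics/w1b.png',cv2.resize(im[20:290,150:510],None,fx=2.2,fy=2.2,interpolation=cv2.INTER_CUBIC))
E
```

```text
shift [ -0.52 -10.23   0.77] turn [-0.01 -0.   -0.04] rows>=9.9 j7 1.15 pos [0.5408 0.1995 0.3504]
```

View pics/w1b.png

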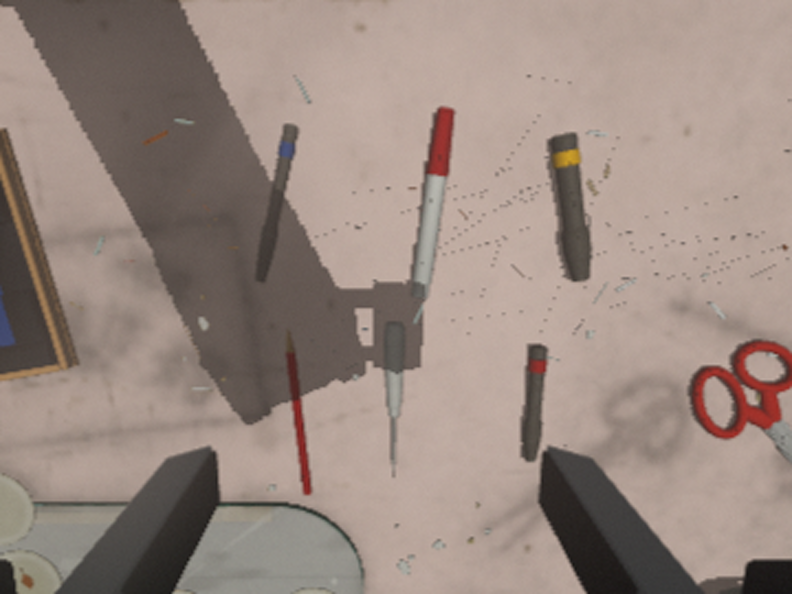

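The crop is 2.2x with its origin at (150,20). End points in crop pixels:

| Tool | First end | Second end |
|---|---|---|
| Blue punch | (291,126) | (261,281) |
| Yellow punch | (564,135) | (580,279) |
| Red punch | (538,345) | (530,460) |
| Awl | (395,323) butt | (394,475) tip |
| Marker | (446,108) | (418,297) |
| Pencil | (290,333) | (307,493) |

Next I'll look at the tray.

Call:
move_arm(rows=[[94, [0, -0.8, 0.1], [0, 0, 0]], [94, [-0.1, -1.8, 0.2], [0, 0, 0]], [94, [-0.2, -2.8, 0.3], [0, 0, 0]], [94, [-0.2, -3.8, 0.4], [0, 0, 0]], [94, [-0.3, -4.8, 0.5], [0, 0, 0]], [94, [-0.3, -5.8, 0.6], [0, 0, 0]], [94, [-0.4, -6.8, 0.7], [0, 0, 0]], [94, [-0.4, -7.8, 0.8], [0, 0, 0]], [94, [-0.5, -8.8, 0.8], [0, 0, 0]], [94, [-0.5, -9.6, 0.8], [0, 0, 0]], [94, [-0.5, -10.2, 0.8], [0, 0, 0]], [94, [-0.5, -10.2, 0.8], [0, 0, 0]], [94, [-0.5, -10.2, 0.8], [0, 0, 0]], [94, [-0.5, -10.2, 0.8], [0, 0, 0]]])

```text
clock: 2.53
ee_pos: [0.5602, -0.2045, 0.3181]
ee_rot: [-0.0, -0.001, 1.0, 0.0]
ft_force: [0.5, 0.4, 0.1]
width: 0.0942
grasp_force: 0.0
```

```bash
python3 - <<'E'
from h import *
snap('wrist','pics/w2.png')
im=cv2.imread('pics/w2.png'); cv2.imwrite('pics/w2b.png',cv2.resize(im[40:280,160:480],None,fx=2.5,fy=2.5,interpolation=cv2.INTER_CUBIC))
d=np.load('pics/w1.npz')
P=dict(blue=((291,126),(261,281),6),yel=((564,135),(580,279),10.5),red=((538,345),(530,460),7.5),awl=((395,323),(394,475),8.5),mark=((446,108),(418,297),8.5),pen=((290,333),(307,493),3.5))
for n,(a,b,h) in P.items():
    A,B=[world(d,150+p[0]/2.2-.25,20+p[1]/2.2-.25,h/1000) for p in (a,b)]
    v=A-B; print(n,'mid',((A+B)/2).round(4),'len',np.linalg.norm(v).round(4),'ang',np.rad2deg(np.arctan2(v[1],v[0])).round(1), A.round(4),B.round(4), 'depth z',world(d,150+(a[0]+b[0])/4.4,20+(a[1]+b[1])/4.4)[2].round(4))
E
```

```text
blue mid [0.4684 0.1202 0.006 ] len 0.1136 ang 166.1 [0.4132 0.1338 0.006 ] [0.5235 0.1065 0.006 ] depth z 0.01
yel mid [0.4716 0.3378 0.0105] len 0.1037 ang -169.3 [0.4207 0.3282 0.0105] [0.5226 0.3475 0.0105] depth z 0.0182
red mid [0.6219 0.3193 0.0075] len 0.0961 ang 179.5 [0.5739 0.3196 0.0075] [0.6699 0.3189 0.0075] depth z 0.0121
awl mid [0.6191 0.2081 0.0085] len 0.1264 ang 179.7 [0.5558 0.2084 0.0085] [0.6823 0.2078 0.0085] depth z 0.0147
mark mid [0.469  0.235  0.0085] len 0.135 ang 172.2 [0.4021 0.2442 0.0085] [0.5359 0.2259 0.0085] depth z 0.0148
pen mid [0.6324 0.1309 0.0035] len 0.1364 ang -176.4 [0.5643 0.1266 0.0035] [0.7004 0.1352 0.0035] depth z 0.0054
```

View pics/w2b.png

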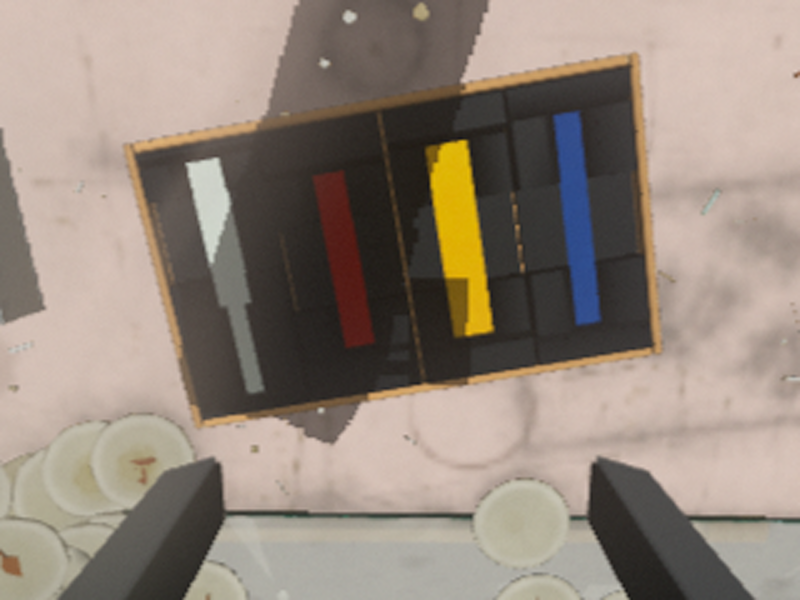

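The tray crop is 2.5x with its origin at (160,40). Floor end mid-points:

| Pocket | Near end | Far end |
|---|---|---|
| Blue | (567.5,113) | (588,324) |
| Yellow | (447,143) | (474,336) |
| Red | (329,174) | (360,346) |
| White | (203,160) | (255,392) slot end |

The white slot points to +x, the same way as the awl's blade already lies.

```bash
cat > t.py <<'E'
from h import *
d=np.load('pics/w2.npz')
P=dict(blue=((567.5,113),(588,324)),yel=((447,143),(474,336)),red=((329,174),(360,346)),awl=((203,160),(255,392)))
for n,(a,b) in P.items():
    A,B=[world(d,160+p[0]/2.5-.3,40+p[1]/2.5-.3,.012) for p in (a,b)]
    v=A-B; print(n,'mid',((A+B)/2).round(4),'len',np.linalg.norm(v).round(4),'ang',np.rad2deg(np.arctan2(v[1],v[0])).round(1),A.round(4),B.round(4),'dz',world(d,160+(a[0]+b[0])/5,40+(a[1]+b[1])/5)[2].round(4))
E
python3 t.py; python3 -c "
from h import *
go(.47,.338,.12,101)"
```

```text
blue mid [ 0.5083 -0.1     0.012 ] len 0.1271 ang -170.7 [ 0.4456 -0.1103  0.012 ] [ 0.571  -0.0897  0.012 ] dz 0.0109
yel mid [ 0.5207 -0.1709  0.012 ] len 0.1179 ang -170.6 [ 0.4626 -0.1805  0.012 ] [ 0.5789 -0.1613  0.012 ] dz 0.0122
red mid [ 0.533  -0.2422  0.012 ] len 0.1066 ang -170.7 [ 0.4804 -0.2507  0.012 ] [ 0.5856 -0.2336  0.012 ] dz 0.0111
awl mid [ 0.5445 -0.3136  0.012 ] len 0.1455 ang -170.6 [ 0.4727 -0.3255  0.012 ] [ 0.6163 -0.3018  0.012 ] dz 0.0125
shift [ 2.22 13.56  4.97] turn [ 0.01 -0.   -1.81] rows>=14.0 j7 1.94 pos [ 0.5603 -0.2042  0.3182]
```

Call:
move_arm(rows=[[50, [0.1, 0.9, 0.2], [0, 0, -0.1]], [50, [0.3, 1.9, 0.5], [0, 0, -0.2]], [50, [0.5, 2.9, 0.9], [0, 0, -0.4]], [50, [0.6, 3.9, 1.3], [0, 0, -0.5]], [50, [0.8, 4.8, 1.7], [0, 0, -0.6]], [50, [0.9, 5.7, 2.1], [0, 0, -0.8]], [50, [1.1, 6.6, 2.4], [0, 0, -0.9]], [50, [1.2, 7.5, 2.8], [0, 0, -1]], [50, [1.4, 8.4, 3.1], [0, 0, -1.1]], [50, [1.5, 9.3, 3.4], [0, 0, -1.2]], [50, [1.7, 10.2, 3.8], [0, 0, -1.4]], [50, [1.8, 11.1, 4.1], [0, 0, -1.5]], [50, [2, 12, 4.4], [0, 0, -1.6]], [50, [2.1, 12.8, 4.7], [0, 0, -1.7]], [50, [2.2, 13.5, 5], [0, 0, -1.8]], [50, [2.2, 13.55, 5], [0, 0, -1.8]], [50, [2.2, 13.55, 5], [0, 0, -1.8]], [50, [2.2, 13.55, 5], [0, 0, -1.8]]])

```text
clock: 4.08
ee_pos: [0.4712, 0.3361, 0.1186]
ee_rot: [-0.0, -0.095, 0.995, -0.0]
ft_force: [0.6, -0.7, 0.9]
width: 0.0501
grasp_force: 0.0
```

```bash
python3 -c "
from h import *
go(.4715,.338,.021,100.7)"
```

```text
shift [-0.02  0.05  2.44] turn [-0.   -0.    0.03] rows>=2.3 j7 1.11 pos [0.4712 0.3361 0.1186]
```

Call:
move_arm(rows=[[50, [0, 0, 0.6], [0, 0, 0]], [50, [0, 0, 1.3], [0, 0, 0]], [50, [0, 0, 1.9], [0, 0, 0]], [50, [0, 0, 2.3], [0, 0, 0]], [50, [0, 0, 2.43], [0, 0, 0]], [50, [0, 0, 2.43], [0, 0, 0]], [10, [0, 0, 2.43], [0, 0, 0]], [10, [0, 0, 2.43], [0, 0, 0]], [10, [0, 0, 2.43], [0, 0, 0]], [10, [0, 0, 2.43], [0, 0, 0]], [10, [0, 0, 2.43], [0, 0, 0]], [10, [0, 0, 2.43], [0, 0, 0]], [10, [0, 0, 2.43], [0, 0, 0]], [10, [0, 0, 2.43], [0, 0, 0]]], squeeze=30)

```text
clock: 5.25
ee_pos: [0.4721, 0.3362, 0.022]
ee_rot: [0.0, -0.094, 0.996, 0.0]
ft_force: [-1.9, -0.8, 7.8]
width: 0.0206
grasp_force: 30.0
```

Call:
move_arm(rows=[[10, [0, 0, -0.3], [0, 0, 0]], [10, [0, 0, -0.9], [0, 0, 0]], [10, [0, 0, -1.7], [0, 0, 0]], [10, [0, 0, -2.3], [0, 0, 0]], [10, [0, 0, -2.5], [0, 0, 0]], [10, [0, 0, -2.5], [0, 0, 0]], [10, [0, 0, -2.5], [0, 0, 0]]])

```text
clock: 5.83
ee_pos: [0.4716, 0.3359, 0.1213]
ee_rot: [0.0, -0.094, 0.996, 0.0]
ft_force: [0.1, -0.5, -1.3]
width: 0.0207
grasp_force: 30.0
```

```bash
python3 -c "
from h import *
s=ctrl.get_state();print(s['width'],s['grasp_force'])
go(.5207,-.171,.1,99.3)"
```

```text
0.020661869018414037 29.999268651008606
shift [  1.17 -12.68   0.53] turn [0.   0.   0.25] rows>=12.2 j7 1.11 pos [0.4716 0.3359 0.1213]
```

Call:
move_arm(rows=[[10, [0, -0.4, 0], [0, 0, 0]], [10, [0.1, -1.2, 0], [0, 0, 0]], [10, [0.2, -2.1, 0], [0, 0, 0]], [10, [0.3, -3, 0], [0, 0, 0]], [10, [0.4, -3.9, 0], [0, 0, 0.1]], [10, [0.4, -4.8, 0], [0, 0, 0.1]], [10, [0.5, -5.7, 0], [0, 0, 0.1]], [10, [0.6, -6.6, 0], [0, 0, 0.1]], [10, [0.7, -7.5, 0], [0, 0, 0.1]], [10, [0.8, -8.4, 0], [0, 0, 0.2]], [10, [0.9, -9.3, 0.1], [0, 0, 0.2]], [10, [0.9, -10.2, 0.2], [0, 0, 0.2]], [10, [1, -11.1, 0.3], [0, 0, 0.25]], [10, [1.1, -11.9, 0.4], [0, 0, 0.25]], [10, [1.15, -12.4, 0.5], [0, 0, 0.25]], [10, [1.17, -12.68, 0.5], [0, 0, 0.25]], [10, [1.17, -12.68, 0.5], [0, 0, 0.25]], [10, [1.17, -12.68, 0.5], [0, 0, 0.25]], [10, [1.17, -12.68, 0.5], [0, 0, 0.25]]])

```text
clock: 7.42
ee_pos: [0.5208, -0.1696, 0.1009]
ee_rot: [-0.0, -0.082, 0.997, 0.0]
ft_force: [1.0, -0.0, -0.9]
width: 0.0209
grasp_force: 30.0
```

```bash
python3 - <<'E'
from h import *
go(.5207,-.171,.0345,99.3)
snap('wrist','pics/w3.png')
im=cv2.imread('pics/w3.png'); cv2.imwrite('pics/w3b.png',im)
E
```

```text
shift [ 0.01 -0.03  1.66] turn [ 0.01 -0.01  0.01] rows>=1.6 j7 2.11 pos [ 0.5208 -0.1696  0.1009]
```

View pics/w3b.png

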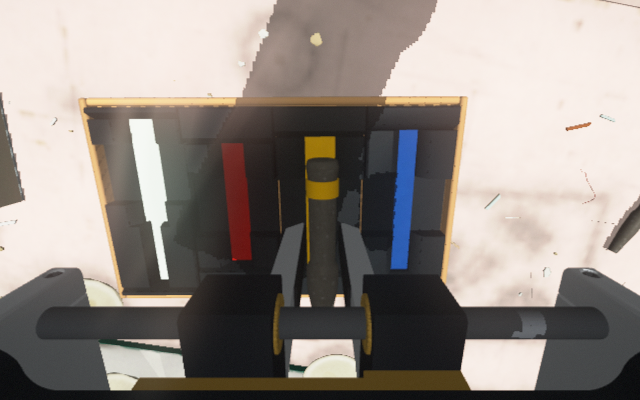

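The yellow punch hangs aligned over its pocket, with its band end at about (322,159). I'll check its offset along the pocket, then lower it.

```bash
python3 - <<'E'
from h import *
d=np.load('pics/w3.npz')
e=world(d,322,159,.0885); print(e, 'dist to tcp along', np.linalg.norm((e-d['p'])[:2]))
E
```

```text
[ 0.46929042 -0.17829935  0.0885    ] dist to tcp along 0.05222147147264774
```

Call:
move_arm(rows=[[10, [0, -0.03, 0.3], [0, 0, 0]], [10, [0, -0.03, 0.7], [0, 0, 0]], [10, [0, -0.03, 1.1], [0, 0, 0]], [10, [0, -0.03, 1.4], [0, 0, 0]], [10, [0, -0.03, 1.55], [0, 0, 0]], [10, [0, -0.03, 1.62], [0, 0, 0]], [10, [0, -0.03, 1.66], [0, 0, 0]], [10, [0, -0.03, 1.66], [0, 0, 0]], [10, [0, -0.03, 1.66], [0, 0, 0]]])

```text
clock: 8.22
ee_pos: [0.5215, -0.1723, 0.0354]
ee_rot: [0.0, -0.081, 0.997, -0.0]
ft_force: [-0.3, -0.1, -0.3]
width: 0.0206
grasp_force: 30.0
```

Call:
move_arm(rows=[[10, [0, 0, 0.02], [0, 0, 0]], [10, [0, 0, 0.03], [0, 0, 0]], [36, [0, 0, 0.03], [0, 0, 0]], [36, [0, 0, 0.03], [0, 0, 0]], [36, [0, 0, 0.03], [0, 0, 0]], [36, [0, 0, 0.03], [0, 0, 0]], [36, [0, 0, -0.5], [0, 0, 0]], [36, [0, 0, -1.3], [0, 0, 0]], [36, [0, 0, -2.2], [0, 0, 0]], [36, [0, 0, -3], [0, 0, 0]], [36, [0, 0, -3.2], [0, 0, 0]], [36, [0, 0, -3.2], [0, 0, 0]]])

```text
clock: 9.22
ee_pos: [0.5226, -0.1725, 0.1655]
ee_rot: [0.002, -0.081, 0.997, -0.0]
ft_force: [-0.1, -0.3, -0.9]
width: 0.0358
grasp_force: 0.0
```

```bash
python3 - <<'E'
from h import *
go(.622,.319,.12,89.5)
snap('wrist','pics/w4.png')
im=cv2.imread('pics/w4.png'); cv2.imwrite('pics/w4b.png',cv2.resize(im[60:310,200:460],None,fx=2,fy=2))
E
```

```text
shift [-4.44 11.72  1.15] turn [-0.01  0.04  1.64] rows>=12.1 j7 2.07 pos [ 0.5226 -0.1725  0.1655]
```

View pics/w4b.png

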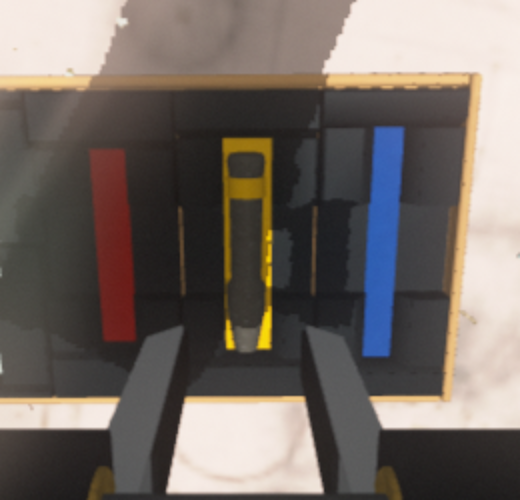

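The yellow punch lies flat, centred on its yellow floor (crop 247,250). The red punch is next.

Call:
move_arm(rows=[[40, [-0.2, 0.4, 0], [0, 0, 0]], [40, [-0.5, 1.2, 0], [0, 0, 0.1]], [40, [-0.8, 2.1, 0], [0, 0, 0.2]], [40, [-1.1, 3, 0], [0, 0, 0.4]], [40, [-1.4, 3.9, 0], [0, 0, 0.5]], [40, [-1.8, 4.8, 0], [0, 0, 0.6]], [40, [-2.1, 5.6, 0], [0, 0, 0.7]], [40, [-2.4, 6.5, 0.1], [0, 0, 0.9]], [40, [-2.8, 7.4, 0.2], [0, 0, 1]], [40, [-3.1, 8.3, 0.4], [0, 0, 1.1]], [40, [-3.5, 9.2, 0.5], [0, 0, 1.2]], [40, [-3.8, 10, 0.7], [0, 0, 1.4]], [40, [-4.1, 10.8, 0.9], [0, 0, 1.5]], [40, [-4.3, 11.4, 1], [0, 0, 1.6]], [40, [-4.44, 11.75, 1.15], [0, 0, 1.64]], [40, [-4.44, 11.75, 1.15], [0, 0, 1.64]], [40, [-4.44, 11.75, 1.15], [0, 0, 1.64]], [40, [-4.44, 11.75, 1.15], [0, 0, 1.64]]])

```text
clock: 10.77
ee_pos: [0.6204, 0.3182, 0.1162]
ee_rot: [-0.0, 0.005, 1.0, -0.001]
ft_force: [0.7, -0.6, 1.1]
width: 0.0397
grasp_force: 0.0
```

```bash
python3 -c "
from h import *
go(.622,.319,.0195,89.5)"
```

```text
shift [-0.04  0.02  2.42] turn [-0.01 -0.01 -0.02] rows>=2.3 j7 1.13 pos [0.6204 0.3182 0.1162]
```

Call:
move_arm(rows=[[40, [-0.04, 0.02, 0.6], [0, 0, 0]], [40, [-0.04, 0.02, 1.3], [0, 0, 0]], [40, [-0.04, 0.02, 1.9], [0, 0, 0]], [40, [-0.04, 0.02, 2.25], [0, 0, 0]], [40, [-0.04, 0.02, 2.4], [0, 0, 0]], [40, [-0.04, 0.02, 2.4], [0, 0, 0]], [5, [-0.04, 0.02, 2.4], [0, 0, 0]], [5, [-0.04, 0.02, 2.4], [0, 0, 0]], [5, [-0.04, 0.02, 2.4], [0, 0, 0]], [5, [-0.04, 0.02, 2.4], [0, 0, 0]], [5, [-0.04, 0.02, 2.4], [0, 0, 0]], [5, [-0.04, 0.02, 2.4], [0, 0, 0]], [5, [-0.04, 0.02, 2.4], [0, 0, 0]]], squeeze=30)

```text
clock: 11.85
ee_pos: [0.6224, 0.3213, 0.0219]
ee_rot: [0.0, 0.005, 1.0, 0.0]
ft_force: [-1.8, -0.4, 8.5]
width: 0.0145
grasp_force: 30.0
```

Call:
move_arm(rows=[[5, [0, 0, -0.3], [0, 0, 0]], [5, [0, 0, -0.9], [0, 0, 0]], [5, [0, 0, -1.7], [0, 0, 0]], [5, [0, 0, -2.3], [0, 0, 0]], [5, [0, 0, -2.5], [0, 0, 0]], [5, [0, 0, -2.5], [0, 0, 0]], [5, [0, 0, -2.5], [0, 0, 0]]])

```text
clock: 12.43
ee_pos: [0.6218, 0.3212, 0.121]
ee_rot: [0.0, 0.004, 1.0, 0.0]
ft_force: [-0.4, 0.2, -1.6]
width: 0.0147
grasp_force: 30.0
```

```bash
python3 -c "
from h import *
s=ctrl.get_state();print(s['width'],s['grasp_force'])
go(.533,-.2425,.1,99.3)"
```

```text
0.014658201074678153 29.999817609786987
shift [  2.09 -14.11   0.52] turn [ 0.    0.   -1.64] rows>=13.7 j7 1.13 pos [0.6218 0.3212 0.121 ]
```

Call:
move_arm(rows=[[5, [0, -0.4, 0], [0, 0, 0]], [5, [0.1, -1.2, 0], [0, 0, -0.1]], [5, [0.2, -2.1, 0], [0, 0, -0.2]], [5, [0.4, -3, 0], [0, 0, -0.3]], [5, [0.5, -3.9, 0], [0, 0, -0.4]], [5, [0.7, -4.8, 0], [0, 0, -0.5]], [5, [0.8, -5.7, 0], [0, 0, -0.6]], [5, [0.9, -6.6, 0], [0, 0, -0.7]], [5, [1.1, -7.5, 0], [0, 0, -0.8]], [5, [1.2, -8.4, 0], [0, 0, -0.9]], [5, [1.4, -9.3, 0], [0, 0, -1]], [5, [1.5, -10.2, 0], [0, 0, -1.1]], [5, [1.6, -11.1, 0.1], [0, 0, -1.3]], [5, [1.8, -12, 0.2], [0, 0, -1.4]], [5, [1.9, -12.9, 0.3], [0, 0, -1.5]], [5, [2, -13.7, 0.4], [0, 0, -1.6]], [5, [2.09, -14.1, 0.5], [0, 0, -1.64]], [5, [2.09, -14.11, 0.5], [0, 0, -1.64]], [5, [2.09, -14.11, 0.5], [0, 0, -1.64]], [5, [2.09, -14.11, 0.5], [0, 0, -1.64]]])

```text
clock: 14.1
ee_pos: [0.5326, -0.2418, 0.1]
ee_rot: [-0.001, -0.081, 0.997, 0.0]
ft_force: [-0.4, -0.2, 0.1]
width: 0.0145
grasp_force: 30.0
```

```bash
python3 - <<'E'
from h import *
go(.533,-.2425,.0345,99.3)
snap('wrist','pics/w5.png')
im=cv2.imread('pics/w5.png'); cv2.imwrite('pics/w5b.png',cv2.resize(im[60:310,200:460],None,fx=2,fy=2))
E
```

```text
shift [-0.01 -0.02  1.64] turn [ 0.01 -0.01  0.  ] rows>=1.6 j7 2.22 pos [ 0.5326 -0.2418  0.1   ]
```

View pics/w5b.png

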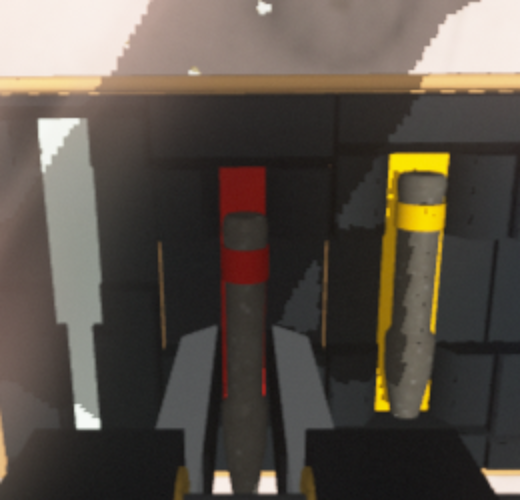

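The red punch's end is at crop (244,213), pixel (322,166). It hangs in line with the red floor.

```bash
python3 - <<'E'
from h import *
d=np.load('pics/w5.npz')
e=world(d,322,166.5,.0856); print(e, np.linalg.norm((e-d['p'])[:2]))
E
```

```text
[ 0.48579788 -0.24959359  0.0856    ] 0.04744074578710828
```

Call:
move_arm(rows=[[5, [0, -0.02, 0.3], [0, 0, 0]], [5, [0, -0.02, 0.7], [0, 0, 0]], [5, [0, -0.02, 1.1], [0, 0, 0]], [5, [0, -0.02, 1.4], [0, 0, 0]], [5, [0, -0.02, 1.55], [0, 0, 0]], [5, [0, -0.02, 1.62], [0, 0, 0]], [5, [0, -0.02, 1.64], [0, 0, 0]], [5, [0, -0.02, 1.64], [0, 0, 0]], [5, [0, -0.02, 1.64], [0, 0, 0]]])

```text
clock: 14.9
ee_pos: [0.5337, -0.2434, 0.0359]
ee_rot: [0.0, -0.081, 0.997, -0.0]
ft_force: [-0.4, -0.5, -1.4]
width: 0.0142
grasp_force: 30.0
```

Call:
move_arm(rows=[[5, [0, 0, 0.02], [0, 0, 0]], [5, [0, 0, 0.04], [0, 0, 0]], [34, [0, 0, 0.04], [0, 0, 0]], [34, [0, 0, 0.04], [0, 0, 0]], [34, [0, 0, 0.04], [0, 0, 0]], [34, [0, 0, 0.04], [0, 0, 0]], [34, [0, 0, -0.5], [0, 0, 0]], [34, [0, 0, -1.3], [0, 0, 0]], [34, [0, 0, -2.2], [0, 0, 0]], [34, [0, 0, -3], [0, 0, 0]], [34, [0, 0, -3.2], [0, 0, 0]], [34, [0, 0, -3.2], [0, 0, 0]]])

```text
clock: 15.9
ee_pos: [0.5347, -0.2438, 0.1661]
ee_rot: [0.002, -0.081, 0.997, -0.001]
ft_force: [0.5, 0.6, 0.2]
width: 0.0342
grasp_force: 0.0
```

```bash
python3 -c "
from h import *
go(.4685,.12,.12,76.1)"
```

```text
shift [0.17 9.25 1.14] turn [-0.01  0.04  3.87] rows>=8.9 j7 2.19 pos [ 0.5347 -0.2438  0.1661]
```

Call:
move_arm(rows=[[40, [0, 0.4, 0], [0, 0, 0.1]], [40, [0, 1.2, 0], [0, 0, 0.5]], [40, [0, 2.1, 0], [0, 0, 0.9]], [40, [0.1, 3, 0], [0, 0, 1.3]], [40, [0.1, 3.9, 0], [0, 0, 1.6]], [40, [0.1, 4.8, 0], [0, 0, 2]], [40, [0.1, 5.7, 0.1], [0, 0, 2.4]], [40, [0.1, 6.6, 0.3], [0, 0, 2.8]], [40, [0.1, 7.5, 0.5], [0, 0, 3.2]], [40, [0.15, 8.3, 0.8], [0, 0, 3.5]], [40, [0.17, 9, 1], [0, 0, 3.8]], [40, [0.17, 9.25, 1.14], [0, 0, 3.87]], [40, [0.17, 9.25, 1.14], [0, 0, 3.87]], [40, [0.17, 9.25, 1.14], [0, 0, 3.87]], [40, [0.17, 9.25, 1.14], [0, 0, 3.87]]])

```text
clock: 17.15
ee_pos: [0.4667, 0.1196, 0.1174]
ee_rot: [-0.0, 0.121, 0.993, -0.0]
ft_force: [0.1, -0.5, 0.4]
width: 0.0402
grasp_force: 0.0
```

```bash
python3 -c "
from h import *
go(.4685,.12,.02,76.1)"
```

```text
shift [-0.04  0.02  2.43] turn [-0.01 -0.   -0.01] rows>=2.3 j7 1.03 pos [0.4667 0.1196 0.1174]
```

Call:
move_arm(rows=[[40, [-0.03, 0, 0.6], [0, 0, 0]], [40, [-0.03, 0, 1.3], [0, 0, 0]], [40, [-0.03, 0, 1.9], [0, 0, 0]], [40, [-0.03, 0, 2.25], [0, 0, 0]], [40, [-0.03, 0, 2.43], [0, 0, 0]], [40, [-0.03, 0, 2.43], [0, 0, 0]], [2, [-0.03, 0, 2.43], [0, 0, 0]], [2, [-0.03, 0, 2.43], [0, 0, 0]], [2, [-0.03, 0, 2.43], [0, 0, 0]], [2, [-0.03, 0, 2.43], [0, 0, 0]], [2, [-0.03, 0, 2.43], [0, 0, 0]], [2, [-0.03, 0, 2.43], [0, 0, 0]], [2, [-0.03, 0, 2.43], [0, 0, 0]]], squeeze=30)

```text
clock: 18.23
ee_pos: [0.4683, 0.1206, 0.0211]
ee_rot: [0.0, 0.121, 0.993, 0.0]
ft_force: [-0.5, -1.0, 9.8]
width: 0.0116
grasp_force: 30.0
```

Call:
move_arm(rows=[[2, [0, 0, -0.3], [0, 0, 0]], [2, [0, 0, -0.9], [0, 0, 0]], [2, [0, 0, -1.7], [0, 0, 0]], [2, [0, 0, -2.3], [0, 0, 0]], [2, [0, 0, -2.5], [0, 0, 0]], [2, [0, 0, -2.5], [0, 0, 0]], [2, [0, 0, -2.5], [0, 0, 0]]])

```text
clock: 18.82
ee_pos: [0.4677, 0.1206, 0.1202]
ee_rot: [0.0, 0.121, 0.993, 0.0]
ft_force: [-0.7, -0.6, -1.1]
width: 0.0117
grasp_force: 30.0
```

```bash
python3 -c "
from h import *
s=ctrl.get_state();print(s['width'],s['grasp_force'])
go(.5083,-.1,.1,99.3)"
```

```text
0.011723094761847212 29.988277852535248
shift [-2.31 -5.11  0.5 ] turn [ 0.    0.   -3.86] rows>=5.4 j7 1.03 pos [0.4677 0.1206 0.1202]
```

Call:
move_arm(rows=[[2, [-0.2, -0.4, 0], [0, 0, -0.3]], [2, [-0.5, -1.1, 0], [0, 0, -0.8]], [2, [-0.8, -1.9, 0], [0, 0, -1.4]], [2, [-1.2, -2.7, 0], [0, 0, -2]], [2, [-1.6, -3.5, 0.1], [0, 0, -2.6]], [2, [-1.9, -4.3, 0.2], [0, 0, -3.2]], [2, [-2.2, -4.8, 0.4], [0, 0, -3.6]], [2, [-2.31, -5.11, 0.5], [0, 0, -3.86]], [2, [-2.31, -5.11, 0.5], [0, 0, -3.86]], [2, [-2.31, -5.11, 0.5], [0, 0, -3.86]], [2, [-2.31, -5.11, 0.5], [0, 0, -3.86]]])

```text
clock: 19.73
ee_pos: [0.5079, -0.0994, 0.0995]
ee_rot: [-0.001, -0.081, 0.997, 0.0]
ft_force: [0.1, 0.5, -1.3]
width: 0.0118
grasp_force: 30.0
```

```bash
python3 - <<'E'
from h import *
go(.5083,-.1,.0335,99.3)
snap('wrist','pics/w6.png')
im=cv2.imread('pics/w6.png'); cv2.imwrite('pics/w6b.png',cv2.resize(im[60:310,200:460],None,fx=2,fy=2))
E
```

```text
shift [-0.01 -0.02  1.65] turn [ 0.   -0.02 -0.01] rows>=1.6 j7 1.92 pos [ 0.5079 -0.0994  0.0995]
```

View pics/w6b.png

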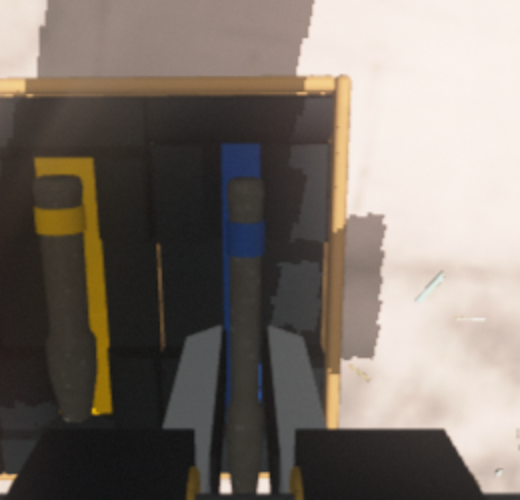

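The blue punch's end is at crop (246,178), pixel (323,149). It is aligned with the blue floor.

```bash
python3 - <<'E'
from h import *
d=np.load('pics/w6.npz')
e=world(d,323,149,.0845); print(e, np.linalg.norm((e-d['p'])[:2]))
E
```

```text
[ 0.45083937 -0.10825156  0.0845    ] 0.05770016277287353
```

Call:
move_arm(rows=[[2, [0, -0.02, 0.3], [0, 0, 0]], [2, [0, -0.02, 0.7], [0, 0, 0]], [2, [0, -0.02, 1.1], [0, 0, 0]], [2, [0, -0.02, 1.4], [0, 0, 0]], [2, [0, -0.02, 1.55], [0, 0, 0]], [2, [0, -0.02, 1.62], [0, 0, 0]], [2, [0, -0.02, 1.65], [0, 0, 0]], [2, [0, -0.02, 1.65], [0, 0, 0]], [2, [0, -0.02, 1.65], [0, 0, 0]]])

```text
clock: 20.53
ee_pos: [0.509, -0.1009, 0.0351]
ee_rot: [0.0, -0.081, 0.997, -0.0]
ft_force: [-0.2, -0.2, -1.8]
width: 0.0117
grasp_force: 30.0
```

Call:
move_arm(rows=[[2, [0, 0, 0.02], [0, 0, 0]], [2, [0, 0, 0.045], [0, 0, 0]], [34, [0, 0, 0.045], [0, 0, 0]], [34, [0, 0, 0.045], [0, 0, 0]], [34, [0, 0, 0.045], [0, 0, 0]], [34, [0, 0, 0.045], [0, 0, 0]], [34, [0, 0, -0.5], [0, 0, 0]], [34, [0, 0, -1.3], [0, 0, 0]], [34, [0, 0, -2.2], [0, 0, 0]], [34, [0, 0, -3], [0, 0, 0]], [34, [0, 0, -3.2], [0, 0, 0]], [34, [0, 0, -3.2], [0, 0, 0]]])

```text
clock: 21.53
ee_pos: [0.51, -0.1011, 0.1651]
ee_rot: [0.002, -0.081, 0.997, -0.0]
ft_force: [0.9, 0.4, -0.2]
width: 0.0341
grasp_force: 0.0
```

```bash
python3 -c "
from h import *
go(.52,.208,.2,90)"
```

```text
shift [-1.49  7.59 -0.87] turn [-0.    0.04  1.54] rows>=7.5 j7 1.89 pos [ 0.51   -0.1011  0.1651]
```

I'll take a closer look at the awl first. Its measured length of 126 mm falls short of 134.

Call:
move_arm(rows=[[40, [-0.3, 0.5, 0], [0, 0, 0.1]], [40, [-0.8, 1.3, -0.2], [0, 0, 0.3]], [40, [-1.3, 2.1, -0.4], [0, 0, 0.4]], [40, [-1.8, 2.9, -0.6], [0, 0, 0.6]], [40, [-2.3, 3.7, -0.8], [0, 0, 0.8]], [40, [-2.9, 4.5, -0.9], [0, 0, 1]], [40, [-3.4, 5.3, -0.9], [0, 0, 1.1]], [40, [-3.9, 6.1, -0.9], [0, 0, 1.3]], [40, [-4.4, 6.7, -0.9], [0, 0, 1.5]], [40, [-4.9, 7.1, -0.9], [0, 0, 1.54]], [40, [-4.9, 7.1, -0.9], [0, 0, 1.54]], [40, [-4.9, 7.1, -0.9], [0, 0, 1.54]], [40, [-4.9, 7.1, -0.9], [0, 0, 1.54]]])

```text
clock: 22.62
ee_pos: [0.6558, 0.21, 0.1969]
ee_rot: [-0.001, 0.0, 1.0, -0.001]
ft_force: [0.5, 0.1, -0.2]
width: 0.0397
grasp_force: 0.0
```

```bash
python3 - <<'E'
from h import *
go(.585,.208,.12,90)
snap('wrist','pics/w7.png')
im=cv2.imread('pics/w7.png'); cv2.imwrite('pics/w7b.png',cv2.resize(im[60:260,220:420],None,fx=3,fy=3,interpolation=cv2.INTER_CUBIC))
E
```

```text
shift [ 1.77 -0.05  1.93] turn [-0.01 -0.02 -0.  ] rows>=2.5 j7 1.25 pos [0.6558 0.21   0.1969]
```

View pics/w7b.png

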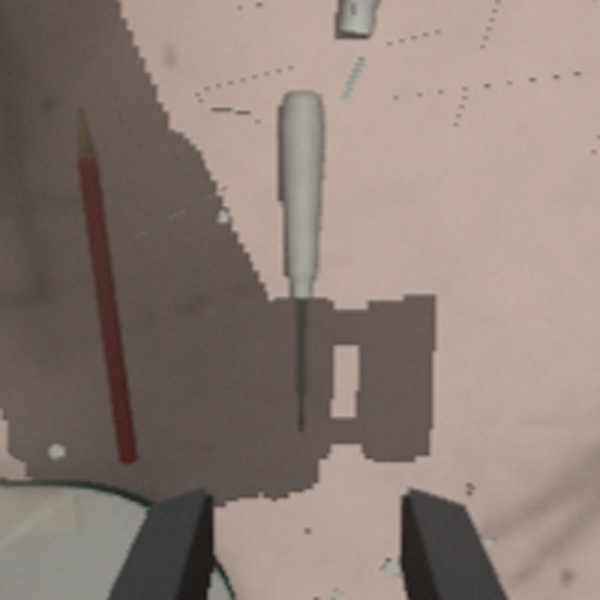

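The awl's butt is at crop (302,92), its handle ends at about (302,296) and its tip is at (301,432). The marker's end is at (355,37), clear of the grasp.

```bash
python3 - <<'E'
from h import *
d=np.load('pics/w7.npz')
for v,z in [(92,.0085),(296,.0085),(432,.0085),(432,.003)]: print(world(d,220+302/3-.3,60+v/3-.3,z).round(4))
E
```

```text
[0.5555 0.2075 0.0085]
[0.6307 0.2075 0.0085]
[0.6862 0.2075 0.0085]
[0.6879 0.2075 0.003 ]
```

Call:
move_arm(rows=[[40, [0.3, -0.02, 0.3], [0, 0, 0]], [40, [0.8, -0.04, 0.9], [0, 0, 0]], [40, [1.3, -0.06, 1.5], [0, 0, 0]], [40, [1.56, -0.06, 1.9], [0, 0, 0]], [40, [1.56, -0.06, 2.4], [0, 0, 0]], [40, [1.56, -0.06, 2.4], [0, 0, 0]], [40, [1.56, -0.06, 2.4], [0, 0, 0]]])

```text
clock: 23.25
ee_pos: [0.5936, 0.2074, 0.1024]
ee_rot: [-0.001, 0.0, 1.0, -0.0]
ft_force: [-0.3, -0.3, 1.6]
width: 0.0401
grasp_force: 0.0
```

```bash
python3 -c "
from h import *
go(.5935,.2075,.021,90)"
```

```text
shift [-0.    0.    2.03] turn [-0.01 -0.01 -0.01] rows>=2.0 j7 1.23 pos [0.5936 0.2074 0.1024]
```

Call:
move_arm(rows=[[40, [0, 0, 0.5], [0, 0, 0]], [40, [0, 0, 1.1], [0, 0, 0]], [40, [0, 0, 1.6], [0, 0, 0]], [40, [0, 0, 1.9], [0, 0, 0]], [40, [0, 0, 2.03], [0, 0, 0]], [40, [0, 0, 2.03], [0, 0, 0]], [5, [0, 0, 2.03], [0, 0, 0]], [5, [0, 0, 2.03], [0, 0, 0]], [5, [0, 0, 2.03], [0, 0, 0]], [5, [0, 0, 2.03], [0, 0, 0]], [5, [0, 0, 2.03], [0, 0, 0]], [5, [0, 0, 2.03], [0, 0, 0]], [5, [0, 0, 2.03], [0, 0, 0]]], squeeze=25)

```text
clock: 24.33
ee_pos: [0.5945, 0.2086, 0.0222]
ee_rot: [0.001, -0.0, 1.0, 0.0]
ft_force: [-1.0, 0.0, 7.8]
width: 0.0165
grasp_force: 25.0
```

Call:
move_arm(rows=[[5, [0, 0, -0.3], [0, 0, 0]], [5, [0, 0, -0.9], [0, 0, 0]], [5, [0, 0, -1.7], [0, 0, 0]], [5, [0, 0, -2.3], [0, 0, 0]], [5, [0, 0, -2.5], [0, 0, 0]], [5, [0, 0, -2.5], [0, 0, 0]], [5, [0, 0, -2.5], [0, 0, 0]]])

```text
clock: 24.92
ee_pos: [0.5938, 0.2085, 0.1214]
ee_rot: [0.0, -0.0, 1.0, 0.0]
ft_force: [-0.7, -0.1, -1.0]
width: 0.0168
grasp_force: 25.0
```

```bash
python3 -c "
from h import *
s=ctrl.get_state();print(s['width'],s['grasp_force'])
a=np.deg2rad(9.35);p=np.array([.5445,-.3136])-.029*np.array([np.cos(a),np.sin(a)]);print(p)
go(*p,.1,99.35)"
```

```text
0.016760051500363027 24.998882710933685
[ 0.51588528 -0.31831148]
shift [  1.95 -13.17   0.53] turn [ 0.    0.   -1.55] rows>=12.8 j7 1.22 pos [0.5938 0.2085 0.1214]
```

Call:
move_arm(rows=[[5, [0, -0.4, 0], [0, 0, 0]], [5, [0.1, -1.2, 0], [0, 0, -0.1]], [5, [0.2, -2.1, 0], [0, 0, -0.2]], [5, [0.4, -3, 0], [0, 0, -0.3]], [5, [0.5, -3.9, 0], [0, 0, -0.4]], [5, [0.7, -4.8, 0], [0, 0, -0.5]], [5, [0.8, -5.7, 0], [0, 0, -0.6]], [5, [0.9, -6.6, 0], [0, 0, -0.7]], [5, [1.1, -7.5, 0], [0, 0, -0.8]], [5, [1.2, -8.4, 0], [0, 0, -0.9]], [5, [1.3, -9.3, 0], [0, 0, -1]], [5, [1.5, -10.2, 0], [0, 0, -1.1]], [5, [1.6, -11.1, 0.1], [0, 0, -1.3]], [5, [1.8, -12, 0.3], [0, 0, -1.4]], [5, [1.9, -12.8, 0.4], [0, 0, -1.5]], [5, [1.95, -13.17, 0.5], [0, 0, -1.55]], [5, [1.95, -13.17, 0.5], [0, 0, -1.55]], [5, [1.95, -13.17, 0.5], [0, 0, -1.55]], [5, [1.95, -13.17, 0.5], [0, 0, -1.55]]])

```text
clock: 26.5
ee_pos: [0.5156, -0.3175, 0.1004]
ee_rot: [-0.001, -0.081, 0.997, 0.001]
ft_force: [-0.0, 0.3, -1.1]
width: 0.0168
grasp_force: 25.0
```

```bash
python3 - <<'E'
from h import *
go(.5159,-.3183,.0347,99.35)
snap('wrist','pics/w8.png'); snap('scene','pics/s8.png')
im=cv2.imread('pics/w8.png'); a=cv2.resize(im[60:310,200:460],None,fx=1.5,fy=1.5)
s=cv2.imread('pics/s8.png'); b=cv2.resize(s[200:325,290:430],None,fx=3,fy=3,interpolation=cv2.INTER_CUBIC)
cv2.imwrite('pics/w8b.png',np.hstack([a,b]) if a.shape[0]==b.shape[0] else a)
print(a.shape,b.shape)
E
```

```text
shift [-0.01 -0.02  1.64] turn [ 0.01 -0.01 -0.  ] rows>=1.6 j7 2.32 pos [ 0.5156 -0.3175  0.1004]
(375, 390, 3) (375, 420, 3)
```

View pics/w8b.png

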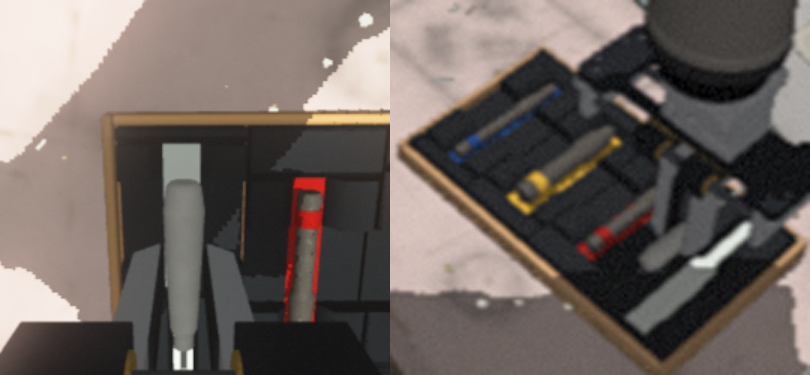

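The other three punches lie in their pockets. The awl's butt is at crop (185,180), pixel (323,180), in line with the white floor.

```bash
python3 - <<'E'
from h import *
d=np.load('pics/w8.npz')
e=world(d,323,180,.0865); print(e, np.linalg.norm((e-d['p'])[:2]))
E
```

```text
[ 0.47668568 -0.32335812  0.0865    ] 0.039372522321795375
```

Call:
move_arm(rows=[[5, [0, -0.02, 0.3], [0, 0, 0]], [5, [0, -0.02, 0.7], [0, 0, 0]], [5, [0, -0.02, 1.1], [0, 0, 0]], [5, [0, -0.02, 1.4], [0, 0, 0]], [5, [0, -0.02, 1.55], [0, 0, 0]], [5, [0, -0.02, 1.62], [0, 0, 0]], [5, [0, -0.02, 1.64], [0, 0, 0]], [5, [0, -0.02, 1.64], [0, 0, 0]], [5, [0, -0.02, 1.64], [0, 0, 0]]])

```text
clock: 27.35
ee_pos: [0.5166, -0.3194, 0.0363]
ee_rot: [0.0, -0.081, 0.997, -0.0]
ft_force: [0.2, 0.2, -0.1]
width: 0.017
grasp_force: 25.0
```

Call:
move_arm(rows=[[5, [0, 0, 0.02], [0, 0, 0]], [5, [0, 0, 0.045], [0, 0, 0]], [34, [0, 0, 0.045], [0, 0, 0]], [34, [0, 0, 0.045], [0, 0, 0]], [34, [0, 0, 0.045], [0, 0, 0]], [34, [0, 0, 0.045], [0, 0, 0]], [34, [0, 0, -0.5], [0, 0, 0]], [34, [0, 0, -1.3], [0, 0, 0]], [34, [-0.2, 0.5, -2.2], [0, 0, 0]], [34, [-0.5, 1.3, -3], [0, 0, 0]], [34, [-0.8, 2, -4], [0, 0, 0]], [34, [-1, 2.5, -5], [0, 0, 0]], [34, [-1, 2.5, -5.5], [0, 0, 0]], [34, [-1, 2.5, -5.5], [0, 0, 0]], [34, [-1, 2.5, -5.5], [0, 0, 0]]])

```text
clock: 28.6
ee_pos: [0.5406, -0.2136, 0.2577]
ee_rot: [0.002, -0.082, 0.997, -0.0]
ft_force: [-0.7, -0.1, -1.0]
width: 0.0338
grasp_force: 0.0
```

```bash
python3 - <<'E'
from h import *
d=snap('wrist','pics/w9.png'); snap('scene','pics/s9.png')
cv2.imwrite('pics/w9b.png',cv2.resize(cv2.imread('pics/w9.png')[40:290,130:450],None,fx=2.4,fy=2.4,interpolation=cv2.INTER_CUBIC))
E
```

```text
(no output)
```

View pics/w9b.png

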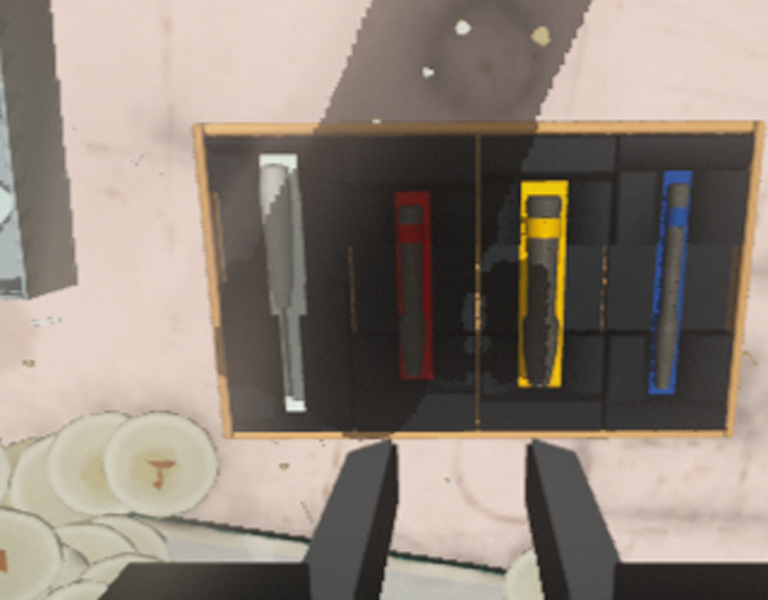

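All four tools lie within their pocket floors: awl (283,280), red (412,290), yellow (543,290), blue (672,285). I'll check their heights by depth before handing in.

```bash
python3 - <<'E'
from h import *
d=np.load('pics/w9.npz')
for n,pts,t in [('awl',[(275,200),(283,270),(293,370)],29),('red',[(411,245),(412,290),(414,340)],27),('yel',[(543,205),(543,290),(541,350)],33),('blue',[(678,200),(672,285),(664,360)],24)]:
    print(n,'expect top',t,[(world(d,130+u/2.4,40+v/2.4)*1000).round(0).tolist() for u,v in pts])
E
```

```text
awl expect top 29 [[496.0, -321.0, 26.0], [532.0, -314.0, 25.0], [593.0, -305.0, 11.0]]
red expect top 27 [[508.0, -247.0, 24.0], [532.0, -243.0, 25.0], [559.0, -237.0, 26.0]]
yel expect top 33 [[475.0, -181.0, 31.0], [519.0, -172.0, 30.0], [552.0, -167.0, 31.0]]
blue expect top 24 [[461.0, -109.0, 22.0], [506.0, -102.0, 22.0], [548.0, -96.0, 23.0]]
```

The tops are level and at or just below their seated heights, so I'm handing in.

```bash
python3 -c "
from h import *
print(ctrl.hand_in())"
```

```text
the job is handed in; nothing more can be done
None
```

The job is handed in: by the last picture and depth check, the three punches and the awl lie flat in their matching pockets, with the awl's blade in the slot; I kept the gripper clear of the marker and pencil but did not re-measure them, and the hand-in returned no verdict.

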